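# Unstack ring cores onto their colour-matched test seats

## Task

Take the two stacks of coated ring cores apart and lay each of the four cores flat inside the test seat whose floor has the same colour, so that they are ready for measuring. The cores are brittle: set them down rather than dropping them and do not tip them over, and leave the marker pen and the solder reel where they are.

Things in the scene. Friction and masses are not known exactly. Their poses are not given: they have to be found in the camera images.
- red_core: Coated toroidal inductor core, red: a plain flat ring, outer diameter 46, hole 24, height 22 mm, about 0.14 kg, at the start lying flat on top of one of the two larger cores (the blue or the yellow one; its underside is then 24 mm above the bench). Origin: centre of its underside, z axis up along the ring's axis.
- white_core: Coated toroidal inductor core, white: a plain flat ring, outer diameter 46, hole 24, height 22 mm, about 0.14 kg, at the start lying flat on top of one of the two larger cores (the blue or the yellow one; its underside is then 24 mm above the bench). Origin: centre of its underside, z axis up along the ring's axis.
- blue_core: Coated toroidal inductor core, blue: a plain flat ring, outer diameter 62, hole 34, height 24 mm, about 0.3 kg, lying flat on the bench with a smaller core (the red or the white one) resting on it. Origin: centre of its underside, z axis up along the ring's axis.
- yellow_core: Coated toroidal inductor core, yellow: a plain flat ring, outer diameter 62, hole 34, height 24 mm, about 0.3 kg, lying flat on the bench with a smaller core (the red or the white one) resting on it. Origin: centre of its underside, z axis up along the ring's axis.
- red_seat: Test seat fixed to the bench: shallow round black dish with a red floor, inner diameter 66, outer diameter 74 mm; floor 4 mm above the bench, rim 3 mm above the floor (7 mm above the bench). Origin: centre of its underside, on the bench.
- white_seat: Test seat fixed to the bench: shallow round black dish with a white floor, inner diameter 66, outer diameter 74 mm; floor 4 mm above the bench, rim 3 mm above the floor (7 mm above the bench). Origin: centre of its underside, on the bench.
- blue_seat: Test seat fixed to the bench: shallow round black dish with a blue floor, inner diameter 82, outer diameter 90 mm; floor 4 mm above the bench, rim 3 mm above the floor (7 mm above the bench). Origin: centre of its underside, on the bench.
- yellow_seat: Test seat fixed to the bench: shallow round black dish with a yellow floor, inner diameter 82, outer diameter 90 mm; floor 4 mm above the bench, rim 3 mm above the floor (7 mm above the bench). Origin: centre of its underside, on the bench.
- pen: Bystander: white marker pen with a black cap, 135 mm long, 13 mm thick, lying loose between the two stacks. Origin: middle of its underside, x axis along the pen.
- reel: Bystander: small loose solder reel standing on end, grey plastic flanges with bright metal between, diameter 60, height 45 mm. Origin: centre of its underside.
Not all that is in view belongs to the job. What is shaped like the white_seat but brown or turquoise is not meant.

How it is judged:
By the outcome, as a careful person would: the job done as asked, in the order asked, and still so for the second after the job is handed in, with the robot touching nothing.
It also fails if it takes over 99 s, if anything falls off the work surface, if the arm or the gripper's body presses on something with over 40 N, if the wrist force passes 120 N, or if a joint passes its speed limit or range.

## Robot

A 6-joint arm with a two-finger parallel gripper is mounted at the origin on the work surface. World frame = base frame: x ahead of the robot, y to its left, z up, the work surface at z = 0. Lengths are in m, angles in rad, forces in N, time in s.
With the tool pointing down it reaches from about 0.3 to 0.775 m from the base axis. Payload 14.6 kg.
Tool frame: the origin (TCP) lies at the very end of the fingers, on their centre line; the grasp point (between the pads) lies grip_depth behind it (grip_depth is the distance from the TCP to the grasp point, in m); z points along the fingers, y is the line along which they close (so a half turn about z gives the same grasp; the last joint's range is limited). The gripper opens to 85 mm and grips with 20 to 120 N. Pads are 22 mm wide; open, the fingers measure 114 mm over their backs; the gripper's body (76 mm by 85 mm) begins 54 mm behind the grasp point. The pads swing forward as they close: fully open they stand 13 mm farther back than shut.
Start: joints at [-1.257, 0.3, 1.521, -0, 1.321, -0.067], TCP at [0.204, -0.511, 0.231] pointing down, gripper open.
Joint ranges: [-3.03, 3.03], [-0.79, 2.21], [0.23, 2.52], [-1.04, 4.18], [0, 3.07], [-2.55, 2.55]. Speed limits (rad/s): [2.22, 2.22, 2.57, 3.14, 3.14, 3.14].

## Interface

Orientations are given as a 3x3 rotation matrix whose columns are the frame's x, y, z axes.
In Python, from rig import read_state, get_image, finish_job, grip_depth gives the robot as it stands.
- The arm moves only by the tool jog_arm, never from a script. Its argument "moves" is text: rows parted by semicolons, each of 5 numbers parted by spaces: the shift along the tool's x, y, z in mm, then the turn about the tool's z in rad, then the closure in counts, from 0 (fully open) to 255 (shut). In form: x y z turn jaw; .... A call has 1 to 20 rows; each row shifts and turns the commanded pose from where the row before left it, along the tool's axes as they then stand; what a row does not reach is not made up. A row lasts 1/8 s, in which the tool goes at most 62.5 mm and 10.7 degrees, less where a joint would pass 70% of its speed; a pose out of reach is approached as far as the arm can. A call with a gripper value outside its range is refused whole. The fingers move at their own pace and stop on an object; "grip_force" is the grip in N (left out, the last holds). Time passes only in rows, so rows that do not move let the fingers close. It gives the time, the measured TCP pose, the force and the opening at its end, in the units of the state.
- read_state(): the state, without advancing time (a new reading comes with each control period).
- get_image(name): name is "scene" or "top" or "wrist"; returns a dict with "frame" (384x512x3 uint8, red, green, blue), "camera_matrix" (3x3 intrinsics, pixels), "D" ([k1, k2, p1, p2, k3] as OpenCV has them; the pictures are not rectified), "origin" and "orientation" of the camera in the world. Camera axes: x right, y up, looking along -z (the intrinsics and any distortion apply to the point x, -y, -z); pixel columns grow to the right and rows downward; lengths in m; the calibration is good to about 2 mm. A picture is of the moment at which its call begins. There is no depth.
- finish_job(): hands the job in, once; it reports no verdict.
The state is a dict: "time_s": time; "joint_positions": joint angles; "dq": joint speeds; "joint_torque": joint torques, N m; "tcp_pos": TCP position; "tcp_rot": TCP orientation; "wrist_force": force on the tool from outside, world axes, zero at the start; "wrist_torque": the same for the moment, N m; "opening": finger opening in m.
Only numpy, scipy, OpenCV 4.12 (cv2) and the standard library are available. Lean on these libraries where they do the work, as an engineer would, in place of code of your own. Each camera call takes 0.05 s, during which the arm holds its last target. There are 200 camera calls.

## Working session

There is one attempt and no reset: what is moved stays moved. The work goes in short steps, Python scripts to look and compute and a tool call to move; the robot and the scene stay as the last step left them, time stands still between calls to the robot, and variables do not carry over. Pictures are saved under pics/ and viewed, on a budget of 14 in all, crops included, one or two more only if the job needs it, and the job is handed in when it is done.

Besides the shell and the picture viewer there is one more tool, called after "Request:" as a command line: name --argument value ..., lists and objects as JSON in quotes. jog_arm: Moves the arm, as the interface text tells. Its arguments: {"type":"object","properties":{"moves":{"type":"string"},"grip_force":{"type":"number"}},"required":["moves"]}

```bash
mkdir -p pics; ls; cat > h.py <<'E'
import numpy as np, cv2
from rig import *
def save(im,n): cv2.imwrite(f'pics/{n}.png',cv2.cvtColor(im,cv2.COLOR_RGB2BGR))
def ray(c,uv):
    p=cv2.undistortPoints(np.array(uv,float).reshape(-1,1,2),np.array(c['camera_matrix']),np.array(c['D'])).reshape(-1,2)
    d=np.c_[p[:,0],-p[:,1],-np.ones(len(p))]@np.array(c['orientation']).T
    return np.array(c['origin']),d
def plane(c,uv,z):
    o,d=ray(c,uv); return o+d*((z-o[2])/d[:,2])[:,None]
E
python3 - <<'E'
from h import *
print(grip_depth,read_state())
for n in('top','scene'):
    c=get_image(n); save(c['frame'],n+'0'); np.save(n+'0.npy',c,allow_pickle=True); print(n,c['origin'],c['orientation'],c['camera_matrix'],c['D'])
E
```

```text
pics
0.0187 {'time_s': 0.0, 'joint_positions': array([-1.25658860e+00,  3.00486263e-01,  1.52159672e+00,  1.25144420e-05,
        1.32068745e+00, -6.66380046e-02]), 'dq': array([-1.62317023e-03, -3.91383262e-05,  6.06712373e-04, -1.75068342e-03,
       -6.28323892e-05,  2.47405572e-03]), 'joint_torque': array([ 1.13489266e-03, -5.43498480e+01, -3.61788511e+01,  3.16611420e-05,
        4.02133592e-03, -1.41029102e-05]), 'tcp_pos': array([ 0.20434567, -0.51037559,  0.23070638]), 'tcp_rot': array([[ 9.28351774e-01,  3.71702649e-01, -3.52475476e-04],
       [ 3.71702805e-01, -9.28351098e-01,  1.12386079e-03],
       [ 9.05210358e-05, -1.17435428e-03, -9.99999306e-01]]), 'wrist_force': array([ 0.37989867, -0.50359953,  0.0125515 ]), 'wrist_torque': array([0.05724958, 0.02905268, 0.01054197]), 'opening': 0.08555508572999226}
top [ 0.37704389 -0.11983142  1.07186157] [[ 0.00697827  0.98655602 -0.16327438]
 [-0.99995509  0.00583753 -0.0074654 ]
 [-0.00641192  0.16331914  0.98655245]] [[376.6657757    0.         254.4479948 ]
 [  0.         376.6657757  189.25996259]
 [  0.           0.           1.        ]] [-0.09454788  0.          0.          0.          0.        ]
scene [0.99929435 0.50454349 0.88862617] [[-0.81966868 -0.41749461  0.39222635]
 [ 0.57256091 -0.61839071  0.53830004]
 [ 0.01781177  0.66580116  0.74591659]] [[470.42408613   0.         249.22311826]
 [  0.         470.42408613 191.22127131]
 [  0.           0.           1.        ]] [-0.18316991  0.          0.          0.          0.        ]
```

View pics/top0.png

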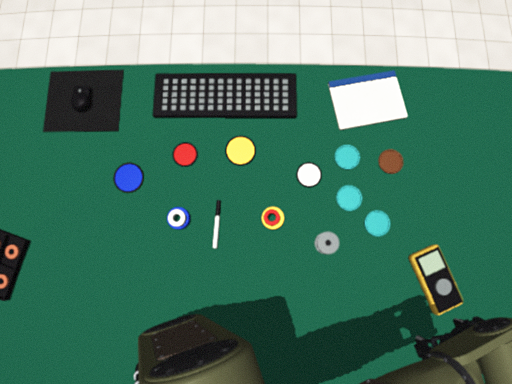

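View pics/scene0.png

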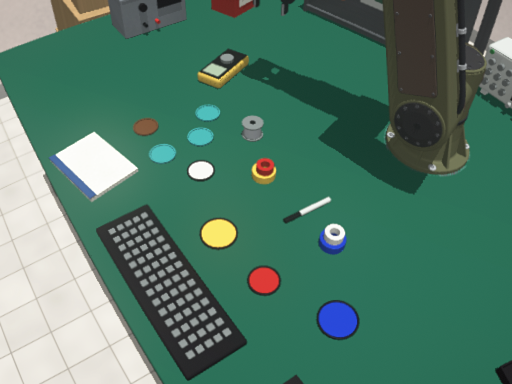

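Top view: the seats are blue (128,177), red (185,154), yellow (240,150) and white (309,174). The same-shaped decoys are turquoise at (347,156), (349,198), (377,223) and brown at (391,161). The white seat is (309,174), the only one with a white floor. White sits on blue at (177,218) and red on yellow at (272,217). The pen is at (216,224) and the reel at (327,243).

Next I measure these and confirm them with one enlarged crop.

```bash
cat > meas.py <<'E'
from h import *
def mask(f,col):
    h,s,v=cv2.split(cv2.cvtColor(f,cv2.COLOR_RGB2HSV)); h=h.astype(int)
    return {'red':((h<8)|(h>172))&(s>140)&(v>90),'yellow':(h>18)&(h<35)&(s>120)&(v>120),
     'blue':(h>108)&(h<130)&(s>130)&(v>80),'white':(s<50)&(v>170),'grey':(s<40)&(v>70)}[col].astype(np.uint8)
def blob(c,col,px,r):
    m=mask(c['frame'],col); w=np.zeros_like(m); cv2.circle(w,px,r,1,-1); m*=w
    cs,_=cv2.findContours(m,cv2.RETR_EXTERNAL,cv2.CHAIN_APPROX_NONE)
    return max(cs,key=cv2.contourArea).reshape(-1,2) if cs else None
def circ(c,col,px,r,z):
    k=blob(c,col,px,r); P=plane(c,k,z)[:,:2]
    (x,y),_=cv2.minEnclosingCircle(P.astype(np.float32)*1000)
    A=np.c_[2*P,np.ones(len(P))]; s=np.linalg.lstsq(A,(P**2).sum(1),rcond=None)[0]
    return s[:2].round(4),round(2000*np.sqrt(s[2]+s[:2]@s[:2]),1),(round(x/1000,4),round(y/1000,4))
E
python3 - <<'E'
from meas import *
T=np.load('top0.npy',allow_pickle=True).item();S=np.load('scene0.npy',allow_pickle=True).item()
L=[('blue seat','blue',.004,(128,177),(338,320),24),('red seat','red',.004,(185,154),(264,280),22),('yellow seat','yellow',.004,(240,150),(219,233),24),('white seat','white',.004,(309,174),(201,170),20),
('white core','white',.046,(177,218),(335,233),14),('red core','red',.046,(272,217),(265,165),14),('blue core','blue',.024,(177,218),(333,240),18),('yellow core','yellow',.024,(272,217),(264,172),18)]
for n,col,z,p,q,r in L:
    print(n,circ(T,col,p,r,z),circ(S,col,q,r,z) )
# stereo of pen ends
for n,p,q in (('pen1',(219,201),(287,218)),('pen2',(214,247),(329,200))):
    print(n,plane(T,[p],.006),plane(S,[q],.006))
print('reel',plane(T,[(327,243)],.045),plane(S,[(253,123)],.045))
f=T['frame'][120:270,100:420]; save(cv2.resize(f,None,fx=2.5,fy=2.5,interpolation=cv2.INTER_CUBIC),'crop')
E
```

```text
blue seat (array([0.5876, 0.2587]), np.float64(82.3), (0.5878, 0.2588)) (array([0.5856, 0.2589]), np.float64(80.6), (0.5854, 0.2591))
red seat (array([0.6576, 0.0942]), np.float64(66.3), (0.6576, 0.0943)) (array([0.6557, 0.0947]), np.float64(64.2), (0.656, 0.0948))
yellow seat (array([ 0.67  , -0.0689]), np.float64(81.7), (0.6701, -0.0687)) (array([ 0.6685, -0.0686]), np.float64(80.6), (0.6684, -0.0684))
white seat (array([ 0.5985, -0.2681]), np.float64(63.4), (0.5987, -0.2682)) (array([ 0.5973, -0.2677]), np.float64(61.3), (0.5972, -0.2676))
white core (array([0.4678, 0.1023]), np.float64(45.1), (0.4674, 0.1022)) (array([0.4668, 0.1046]), np.float64(45.3), (0.4663, 0.1052))
red core (array([ 0.4704, -0.159 ]), np.float64(39.9), (0.4704, -0.1591)) (array([ 0.4751, -0.1517]), np.float64(51.0), (0.4762, -0.1527))
blue core (array([0.4688, 0.103 ]), np.float64(57.9), (0.469, 0.1013)) (array([0.4765, 0.1109]), np.float64(55.7), (0.4754, 0.1098))
yellow core (array([ 0.4709, -0.1626]), np.float64(62.8), (0.4709, -0.1626)) (array([ 0.4792, -0.1508]), np.float64(58.9), (0.4789, -0.1525))
pen1 [[ 0.51883607 -0.01069384  0.006     ]] [[ 0.50932686 -0.0109359   0.006     ]]
pen2 [[0.3884143  0.00067991 0.006     ]] [[0.38684297 0.00318551 0.006     ]]
reel [[ 0.40049465 -0.30976738  0.045     ]] [[ 0.40170025 -0.30641468  0.045     ]]
```

View pics/crop.png

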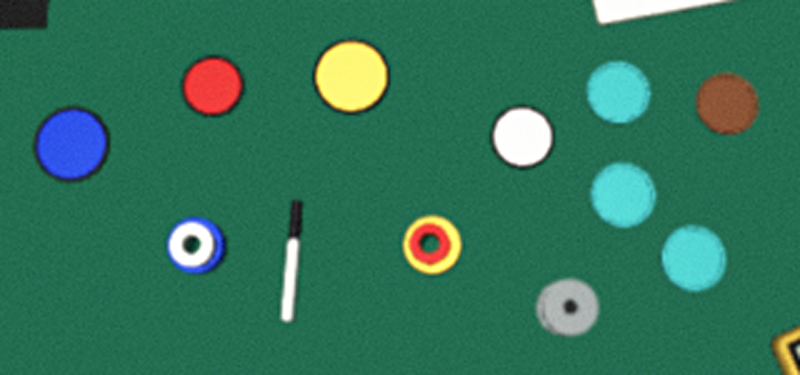

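The crop confirms the white-floored seat at crop (523,137). Turquoise and brown are not meant. White is on blue at (195,245) and red on yellow at (430,243). I'll move above the red core with the tool squared to world axes.

Request:
jog_arm --moves "0 0 0 0.127 0; 0 0 0 0.127 0; 0 0 0 0.127 0; 22 -29 5 0 0; 22 -29 5 0 0; 22 -29 5 0 0; 22 -29 5 0 0; 22 -29 5 0 0; 22 -29 5 0 0; 22 -29 5 0 0; 22 -29 5 0 0; 22 -29 5 0 0; 22 -29 5 0 0; 22 -29 5 0 0; 22 -29 5 0 0; 0 0 0 0 0; 0 0 0 0 0" --grip_force 30

```text
time_s: 2.22
tcp_pos: [0.4682, -0.1629, 0.1712]
tcp_rot: [[1.0, -0.0, -0.0], [-0.0, -1.0, 0.0], [-0.0, -0.0, -1.0]]
wrist_force: [-0.7, -0.6, 0.1]
opening: 0.0853
```

```bash
python3 - <<'E'
from meas import *
c=get_image('wrist'); save(c['frame'],'w1'); np.save('w1.npy',c,allow_pickle=True); s=read_state(); print(s['tcp_pos'],s['tcp_rot'],s['joint_positions'],c['origin'],c['orientation'])
k=np.array(c['camera_matrix'])
for n,p in(('red',[.4704,-.159,.046]),('ytop',[.471,-.1626,.024])):
    q=(np.array(p)-c['origin'])@np.array(c['orientation']); print(n,k[0,0]*q[0]/-q[2]+k[0,2],k[1,1]*q[1]/q[2]+k[1,2])
E
```

```text
[ 0.46809185 -0.16317501  0.17126436] [[ 9.99999735e-01 -6.84651914e-04 -2.46410090e-04]
 [-6.84660963e-04 -9.99999765e-01 -3.66400988e-05]
 [-2.46384946e-04  3.68087965e-05 -9.99999969e-01]] [-4.09258001e-01  2.40397691e-01  1.74357101e+00 -1.43752178e-04
  1.15783544e+00  1.16228069e+00] [ 0.53511792 -0.16286536  0.31295998] [[ 5.40662022e-04  9.64628024e-01  2.63614270e-01]
 [-9.99999721e-01  6.57369012e-04 -3.54513054e-04]
 [-5.15265079e-04 -2.63614004e-01  9.64628110e-01]]
red 250.08015295873378 185.86124509785165
ytop 253.57092521036625 180.70045863608118
```

View pics/w1.png

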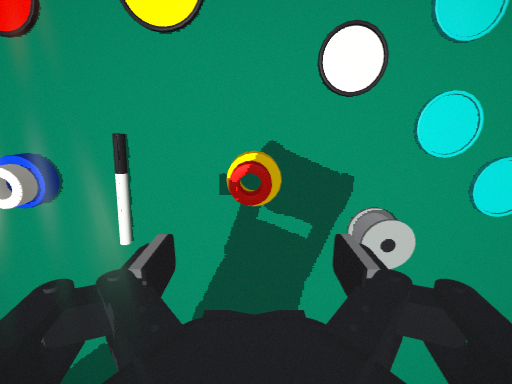

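Wrist view: the red core is centred at (250,184) on yellow (254,180), which it partly covers. The reel (385,240) and pen (122,190) are clear of the fingers. Now a fixed-radius fit on the far (top-edge) half.

```bash
cat >> meas.py <<'E'
from scipy.optimize import least_squares
def top(c,col,px,r,z,R,half=True):
    k=cv2.convexHull(blob(c,col,px,r)).reshape(-1,2).astype(float); k=k[~((k<2).any(1)|(k[:,0]>509))]
    P=plane(c,k,z)[:,:2]; o=np.array(c['origin'])[:2]; x=P.mean(0)
    for _ in range(8):
        d=(o-x)/np.linalg.norm(o-x); Q=P[(P-x)@d<0.2*R] if half else P
        s=least_squares(lambda v:np.hypot(*(Q-v[:2]).T)-R,x,loss='soft_l1',f_scale=.001); x=s.x
    return x.round(4),len(Q),'rms mm',round(1000*float(np.sqrt(np.mean(s.fun**2))),2)
E
python3 - <<'E'
from meas import *
W=np.load('w1.npy',allow_pickle=True).item();T=np.load('top0.npy',allow_pickle=True).item();S=np.load('scene0.npy',allow_pickle=True).item()
for n,c,r,pp in(('W',W,34,((250,184),(254,180),(8,186))),('T',T,14,((272,217),(272,217),(177,218))),('S',S,17,((265,165),(264,170),(335,235)))):
    print(n,'red',top(c,'red',pp[0],r,.046,.023),'yel',top(c,'yellow',pp[1],r,.024,.031))
    if n!='W': print(n,'white',top(c,'white',pp[2],r,.046,.023),'blue',top(c,'blue',pp[2],r+3,.024,.031))
print(top(W,'white',(353,58),50,.004,.033,False))
E
```

```text
W red (array([ 0.4732, -0.1583]), 15, 'rms mm', 0.59) yel (array([ 0.473 , -0.1621]), 10, 'rms mm', 0.43)
T red (array([ 0.4674, -0.1581]), 10, 'rms mm', 1.26) yel (array([ 0.4724, -0.1633]), 13, 'rms mm', 0.55)
T white (array([0.4679, 0.1027]), 9, 'rms mm', 0.15) blue (array([0.4688, 0.1027]), 8, 'rms mm', 0.36)
S red (array([ 0.4718, -0.1566]), 10, 'rms mm', 0.58) yel (array([ 0.4711, -0.1598]), 4, 'rms mm', 0.73)
S white (array([0.4664, 0.104 ]), 8, 'rms mm', 0.38) blue (array([0.4699, 0.1059]), 5, 'rms mm', 0.45)
(array([ 0.5989, -0.2677]), 35, 'rms mm', 0.99)
```

Request:
jog_arm --moves "4 -5 24 0 0; 0 0 24 0 0; 0 0 24 0 0; 0 0 24 0 0; 0 0 24 0 0; 0 0 14 0 0; 0 0 7 0 0; 0 0 3 0 0; 0 0 0 0 60; 0 0 0 0 90; 0 0 0 0 110; 0 0 0 0 140; 0 0 0 0 180; 0 0 0 0 220; 0 0 0 0 220; 0 0 0 0 220" --grip_force 30

```text
time_s: 4.28
tcp_pos: [0.4727, -0.1577, 0.0278]
tcp_rot: [[1.0, -0.0, 0.001], [-0.0, -1.0, -0.0], [0.001, 0.0, -1.0]]
wrist_force: [-1.5, 1.5, 5.9]
opening: 0.0445
```

```bash
python3 - <<'E'
from meas import *
c=get_image('scene'); save(cv2.resize(c['frame'][90:250,180:400],None,fx=3,fy=3),'s1'); s=read_state(); print(s['tcp_pos'],s['wrist_force'],s['opening'])
E
```

```text
[ 0.47269912 -0.15771808  0.02784691] [-1.88101929  0.51709623  7.05837992] 0.04461631027199673
```

View pics/s1.png

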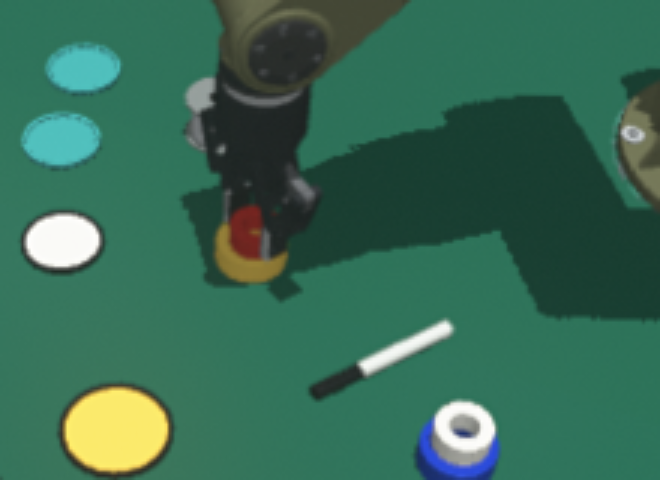

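Scene crop: the red core (250,232) is between the fingers on yellow (250,265). The upward force is about 7 N and light, and the opening fits. I'll lift slowly and check.

Request:
jog_arm --moves "0 0 -2 0 220; 0 0 -4 0 220; 0 0 -8 0 220; 0 0 -14 0 220; 0 0 -20 0 220; 0 0 -24 0 220; 0 0 -20 0 220; 0 0 -8 0 220; 0 0 0 0 220"

```text
time_s: 5.45
tcp_pos: [0.4726, -0.1577, 0.1277]
tcp_rot: [[1.0, -0.0, 0.001], [-0.0, -1.0, -0.0], [0.001, 0.0, -1.0]]
wrist_force: [0.7, -1.1, -1.6]
opening: 0.0443
```

```bash
python3 - <<'E'
from meas import *
c=get_image('wrist'); save(c['frame'],'w2'); np.save('w2.npy',c,allow_pickle=True); s=read_state(); print(s['tcp_pos'],s['wrist_force'],s['opening'])
print('yel',top(c,'yellow',(254,150),45,.024,.031))
print('red',top(c,'red',(254,235),60,s['tcp_pos'][2]+.019,.023))
E
```

```text
[ 0.47232313 -0.15759354  0.12706483] [-1.05720267  0.38338597 -2.06932059] 0.04410435491989963
yel (array([ 0.4993, -0.1581]), 22, 'rms mm', 11.44)
red (array([ 0.4735, -0.1574]), 18, 'rms mm', 0.51)
```

View pics/w2.png

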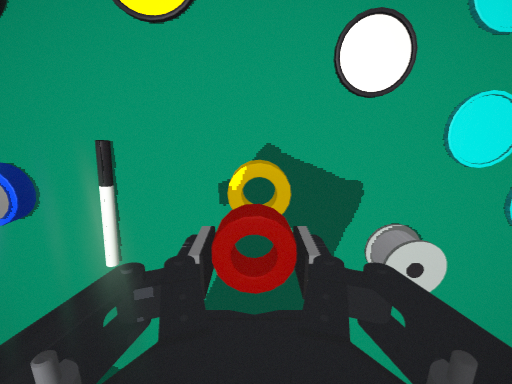

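Red is held level, centred at (254,248). Yellow is undisturbed at (259,190). Carry to the red seat.

Request:
jog_arm --moves "8 -11 0 0 220; 15 -21 0 0 220; 16 -21 0 0 220; 16 -22 0 0 220; 16 -22 0 0 220; 16 -22 0 0 220; 16 -22 0 0 220; 16 -22 0 0 220; 16 -22 0 0 220; 16 -22 0 0 220; 15 -21 0 0 220; 12 -16 0 0 220; 6 -8 0 0 220; 0 0 10 0 220; 0 0 22 0 220; 0 0 24 0 220; 0 0 24 0 220; 0 0 18 0 220; 0 0 8 0 220; 0 0 0 0 220"

```text
time_s: 8.0
tcp_pos: [0.6564, 0.0942, 0.0211]
tcp_rot: [[1.0, -0.0, -0.0], [-0.0, -1.0, -0.0], [-0.0, 0.0, -1.0]]
wrist_force: [-0.3, -0.3, -0.8]
opening: 0.0444
```

```bash
python3 - <<'E'
from meas import *
s=read_state(); print(s['tcp_pos'],s['wrist_force'],s['opening'])
E
```

```text
[0.65642959 0.09419613 0.02108555] [-0.27063073 -0.33018526 -0.83277434] 0.04441129083111653
```

Request:
jog_arm --moves "0 0 5 0 220; 0 0 4 0 220; 0 0 2 0 220; 0 0 1 0 220; 0 0 0.5 0 220; 0 0 0 0 220"

```text
time_s: 8.75
tcp_pos: [0.6566, 0.0943, 0.0088]
tcp_rot: [[1.0, -0.0, 0.0], [-0.0, -1.0, 0.0], [0.0, -0.0, -1.0]]
wrist_force: [0.0, 1.2, -1.5]
opening: 0.0443
```

Request:
jog_arm --moves "0 0 0.5 0 220; 0 0 0.5 0 220; 0 0 0.5 0 220; 0 0 0 0 220; 0 0 0 0 220"

```text
time_s: 9.38
tcp_pos: [0.6566, 0.0943, 0.008]
tcp_rot: [[1.0, -0.0, 0.0], [-0.0, -1.0, -0.0], [0.0, 0.0, -1.0]]
wrist_force: [-3.0, -0.7, 5.6]
opening: 0.0442
```

Request:
jog_arm --moves "0 0 0 0 120; 0 0 0 0 100; 0 0 0 0 80; 0 0 0 0 40; 0 0 0 0 0; 0 0 0 0 0; 0 0 -6 0 0; 0 0 -16 0 0; 0 0 -25 0 0; 0 0 -40 0 0; 0 0 -40 0 0; -21 -1 -15 0 0; -28 -1 0 0 0; -28 -1 0 0 0; -28 -1 0 0 0; -28 -1 0 0 0; -28 -1 0 0 0; -28 -1 0 0 0; 0 0 0 0 0; 0 0 0 0 0"

```text
time_s: 11.88
tcp_pos: [0.4683, 0.1014, 0.1503]
tcp_rot: [[1.0, -0.0, 0.002], [-0.0, -1.0, 0.0], [0.002, -0.0, -1.0]]
wrist_force: [-0.5, -0.2, 0.5]
opening: 0.0852
```

```bash
python3 - <<'E'
from meas import *
c=get_image('wrist'); save(c['frame'],'w3'); np.save('w3.npy',c,allow_pickle=True); s=read_state(); print(s['tcp_pos'],s['wrist_force'],s['opening'])
T=get_image('top'); print('red placed top view',top(T,'red',(185,154),12,.026,.023))
E
```

```text
[0.46829693 0.10135741 0.14993333] [-0.07476789  0.85032721  0.16112109] 0.08521393539972992
red placed top view (array([0.6604, 0.0975]), 9, 'rms mm', 4.19)
```

View pics/w3.png

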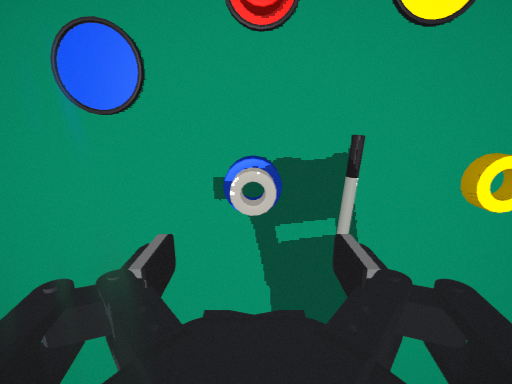

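Wrist view: the white core is at (253,192) on blue, the red core is in its seat at the top edge (262,10), and the pen (350,185) is well clear of the right finger.

```bash
python3 - <<'E'
from meas import *
c=np.load('w3.npy',allow_pickle=True).item()
f=c['frame'].copy()
h,s,v=cv2.split(cv2.cvtColor(f,cv2.COLOR_RGB2HSV))
import meas
meas.mask=lambda f,col:{'white':((s<60)&(v>110)).astype(np.uint8),'blue':((h>108)&(h<130)&(s>130)&(v>80)).astype(np.uint8),'yellow':((h>18)&(h<35)&(s>120)&(v>60)).astype(np.uint8)}[col]
print('white',top(c,'white',(253,192),34,.046,.023)); print('blue',top(c,'blue',(253,185),40,.024,.031)); print('bseat',top(c,'blue',(98,65),60,.004,.041,False))
E
```

```text
white (array([0.4691, 0.1023]), 13, 'rms mm', 0.41)
blue (array([0.4715, 0.1031]), 13, 'rms mm', 0.59)
bseat (array([0.5869, 0.2586]), 40, 'rms mm', 0.81)
```

Request:
jog_arm --moves "0.5 -1 24 0 0; 0 0 24 0 0; 0 0 24 0 0; 0 0 24 0 0; 0 0 14 0 0; 0 0 8 0 0; 0 0 4 0 60; 0 0 0 0 90; 0 0 0 0 110; 0 0 0 0 140; 0 0 0 0 180; 0 0 0 0 220; 0 0 0 0 220; 0 0 -2 0 220; 0 0 -4 0 220; 0 0 -8 0 220; 0 0 -14 0 220; 0 0 -20 0 220; 0 0 -10 0 220; 0 0 0 0 220" --grip_force 30

```text
time_s: 14.48
tcp_pos: [0.4684, 0.1024, 0.086]
tcp_rot: [[1.0, -0.0, 0.002], [-0.0, -1.0, 0.0], [0.002, -0.0, -1.0]]
wrist_force: [0.4, -0.3, -2.2]
opening: 0.0438
```

```bash
python3 - <<'E'
from meas import *
c=get_image('wrist'); save(c['frame'],'w4'); np.save('w4.npy',c,allow_pickle=True); s=read_state(); print(s['tcp_pos'],s['wrist_force'],s['opening'])
print('white',top(c,'white',(254,245),50,s['tcp_pos'][2]+.019,.023))
E
```

```text
[0.46799506 0.10233385 0.08533808] [ 1.18545131  0.03600014 -1.62955483] 0.043944193519947786
white (array([0.4702, 0.1024]), 20, 'rms mm', 0.68)
```

View pics/w4.png

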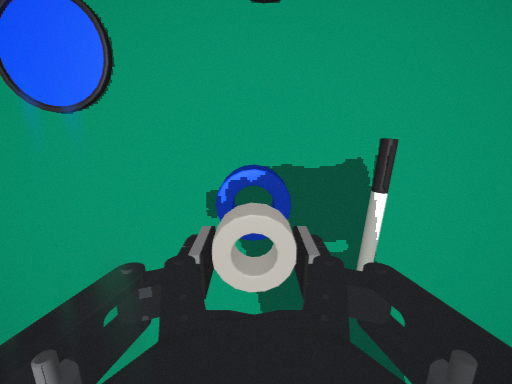

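White is held level at (254,248). Blue stays on the bench at (253,200). Carry to the white seat.

Request:
jog_arm --moves "4 10 -15 0 220; 7.7 22.5 -15 0 220; 7.7 22.5 -10 0 220; 7.7 22.5 0 0 220; 7.7 22.5 0 0 220; 7.7 22.5 0 0 220; 7.7 22.5 0 0 220; 7.7 22.5 0 0 220; 7.7 22.5 0 0 220; 7.7 22.5 0 0 220; 7.7 22.5 0 0 220; 7.7 22.5 0 0 220; 7.7 22.5 0 0 220; 7.7 22.5 0 0 220; 7.7 22.5 0 0 220; 7.7 22.5 0 0 220; 6 15 0 0 220; 3.5 7.5 0 0 220; 0 0 0 0 220"

```text
time_s: 16.9
tcp_pos: [0.5969, -0.2681, 0.1251]
tcp_rot: [[1.0, -0.001, -0.0], [-0.001, -1.0, 0.0], [-0.0, -0.0, -1.0]]
wrist_force: [0.7, -0.4, -1.1]
opening: 0.0442
```

Request:
jog_arm --moves "0 0 12 0 220; 0 0 24 0 220; 0 0 24 0 220; 0 0 24 0 220; 0 0 16 0 220; 0 0 8 0 220; 0 0 3 0 220; 0 0 0 0 220"

```text
time_s: 17.9
tcp_pos: [0.5972, -0.2678, 0.0148]
tcp_rot: [[1.0, -0.0, 0.001], [-0.0, -1.0, -0.0], [0.001, 0.0, -1.0]]
wrist_force: [0.4, 0.7, -0.9]
opening: 0.0442
```

Request:
jog_arm --moves "0 0 3 0 220; 0 0 1.5 0 220; 0 0 1 0 220; 0 0 0.5 0 220; 0 0 0.5 0 220; 0 0 0 0 220"

```text
time_s: 18.65
tcp_pos: [0.597, -0.2677, 0.008]
tcp_rot: [[1.0, -0.0, 0.0], [-0.0, -1.0, -0.0], [0.0, 0.0, -1.0]]
wrist_force: [-1.7, 1.5, 3.8]
opening: 0.0441
```

Request:
jog_arm --moves "0 0 0.3 0 120; 0 0 0 0 100; 0 0 0 0 80; 0 0 0 0 40; 0 0 0 0 0; 0 0 0 0 0; 0 0 -6 0 0; 0 0 -16 0 0; 0 0 -25 0 0; 0 0 -40 0 0; 0 0 -40 0 0; -14 -12 -10 0 0; -22 -19 0 0 0; -22 -19 0 0 0; -22 -19 0 0 0; -22 -19 0 0 0; -22 -17 0 0 0; 0 0 0 0 0; 0 0 0 0 0"

```text
time_s: 21.02
tcp_pos: [0.4736, -0.163, 0.1455]
tcp_rot: [[1.0, -0.0, 0.002], [-0.0, -1.0, -0.001], [0.002, 0.001, -1.0]]
wrist_force: [-0.2, 0.2, -0.7]
opening: 0.0855
```

```bash
python3 - <<'E'
from meas import *
c=get_image('wrist'); save(c['frame'],'w5'); np.save('w5.npy',c,allow_pickle=True); s=read_state(); print(s['tcp_pos'],s['wrist_force'],s['opening'])
print('yel',top(c,'yellow',(254,190),50,.024,.031))
print('white in seat',top(c,'white',(370,65),38,.026,.023))
E
```

```text
[ 0.47356347 -0.16309394  0.14511386] [ 0.34572237  0.6260385  -0.94517789] 0.08541672077998029
yel (array([ 0.473 , -0.1624]), 17, 'rms mm', 0.46)
white in seat (array([ 0.5962, -0.2674]), 18, 'rms mm', 1.85)
```

View pics/w5.png

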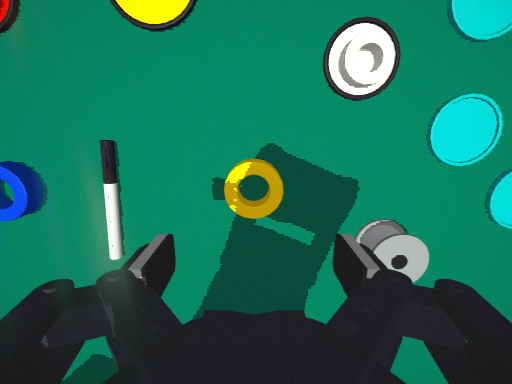

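White sits inside its seat at (362,57). Yellow is at (254,189), fitting (0.473,-0.162). Grasp yellow.

Request:
jog_arm --moves "-0.5 -0.7 24 0 0; 0 0 24 0 0; 0 0 24 0 0; 0 0 24 0 0; 0 0 20 0 0; 0 0 14 0 0; 0 0 7 0 0; 0 0 3.5 0 20; 0 0 0 0 40; 0 0 0 0 60; 0 0 0 0 90; 0 0 0 0 140; 0 0 0 0 200; 0 0 0 0 200; 0 0 0 0 200" --grip_force 40

```text
time_s: 22.95
tcp_pos: [0.4728, -0.1622, 0.005]
tcp_rot: [[1.0, -0.0, 0.001], [-0.0, -1.0, -0.001], [0.001, 0.001, -1.0]]
wrist_force: [-3.7, 1.4, 10.7]
opening: 0.061
```

Request:
jog_arm --moves "0 0 -2 0 200; 0 0 -4 0 200; 0 0 -8 0 200; 0 0 -14 0 200; 0 0 -20 0 200; 0 0 -22 0 200; 0 0 -20 0 200; 0 0 -12 0 200; 0 0 0 0 200"

```text
time_s: 24.08
tcp_pos: [0.4728, -0.1621, 0.1068]
tcp_rot: [[1.0, -0.0, 0.001], [-0.0, -1.0, -0.001], [0.001, 0.001, -1.0]]
wrist_force: [-0.3, -0.4, -3.4]
opening: 0.0608
```

```bash
python3 - <<'E'
from meas import *
c=get_image('wrist'); save(c['frame'],'w6'); s=read_state(); print(s['tcp_pos'],s['wrist_force'],s['opening'])
print('yel',top(c,'yellow',(254,255),60,s['tcp_pos'][2]+.019,.031))
E
```

```text
[ 0.47240295 -0.16193135  0.10598865] [-0.12796142 -0.18673612 -3.47131082] 0.06080372263665337
yel (array([ 0.4731, -0.1621]), 22, 'rms mm', 0.47)
```

View pics/w6.png

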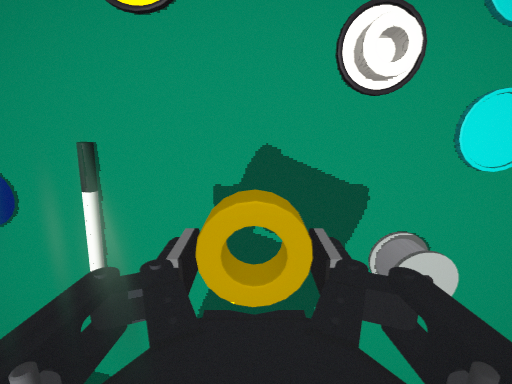

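Yellow is held level at (254,247). Carry it to the yellow seat.

Request:
jog_arm --moves "8 -4 0 0 200; 18 -8.6 0 0 200; 18 -8.6 0 0 200; 18 -8.6 0 0 200; 18 -8.6 0 0 200; 18 -8.6 0 0 200; 18 -8.6 0 0 200; 18 -8.6 0 0 200; 18 -8.6 0 0 200; 18 -8.6 0 0 200; 18 -8.6 0 0 200; 8 -3.5 0 0 200; 0 0 10 0 200; 0 0 22 0 200; 0 0 24 0 200; 0 0 20 0 200; 0 0 10 0 200; 0 0 4 0 200; 0 0 0 0 200; 0 0 0 0 200"

```text
time_s: 26.62
tcp_pos: [0.6689, -0.0686, 0.0168]
tcp_rot: [[1.0, -0.0, 0.001], [-0.0, -1.0, -0.0], [0.001, 0.0, -1.0]]
wrist_force: [0.6, 0.2, -3.3]
opening: 0.061
```

Request:
jog_arm --moves "0 0 3 0 200; 0 0 1.5 0 200; 0 0 0.5 0 200; 0 0 0.5 0 200; 0 0 0 0 200"

```text
time_s: 27.25
tcp_pos: [0.6685, -0.0685, 0.0105]
tcp_rot: [[1.0, -0.0, -0.0], [-0.0, -1.0, 0.0], [-0.0, -0.0, -1.0]]
wrist_force: [0.2, 0.1, -3.3]
opening: 0.0607
```

Request:
jog_arm --moves "0 0 0.5 0 200; 0 0 0.5 0 200; 0 0 0.5 0 200; 0 0 0.5 0 200; 0 0 0 0 200; 0 0 0 0 200"

```text
time_s: 28.0
tcp_pos: [0.6685, -0.0685, 0.0092]
tcp_rot: [[1.0, -0.0, 0.0], [-0.0, -1.0, -0.0], [0.0, 0.0, -1.0]]
wrist_force: [-5.0, 1.0, 5.6]
opening: 0.0607
```

Request:
jog_arm --moves "0 0 0 0 80; 0 0 0 0 50; 0 0 0 0 30; 0 0 0 0 0; 0 0 0 0 0; 0 0 0 0 0; 0 0 -6 0 0; 0 0 -16 0 0; 0 0 -25 0 0; 0 0 -40 0 0; 0 0 -40 0 0; -16 -14 -10 0 0; -26 -22.5 0 0 0; -26 -22.5 0 0 0; -26 -22.5 0 0 0; -26 -22.5 0 0 0; -26 -22.5 0 0 0; -26 -22.5 0 0 0; -26 -22.5 0 0 0; 0 0 0 0 0"

```text
time_s: 30.5
tcp_pos: [0.4697, 0.1041, 0.1468]
tcp_rot: [[1.0, 0.002, 0.002], [0.002, -1.0, 0.0], [0.002, -0.0, -1.0]]
wrist_force: [0.2, -0.7, 0.1]
opening: 0.0852
```

```bash
python3 - <<'E'
from meas import *
c=get_image('wrist'); save(c['frame'],'w7'); s=read_state(); print(s['tcp_pos'],s['wrist_force'],s['opening'])
print('blue',top(c,'blue',(254,190),50,.024,.031))
E
```

```text
[0.47059981 0.10348198 0.14678826] [ 0.91672919 -0.18103358 -0.53542784] 0.08553768960586768
blue (array([0.471 , 0.1032]), 20, 'rms mm', 0.49)
```

View pics/w7.png

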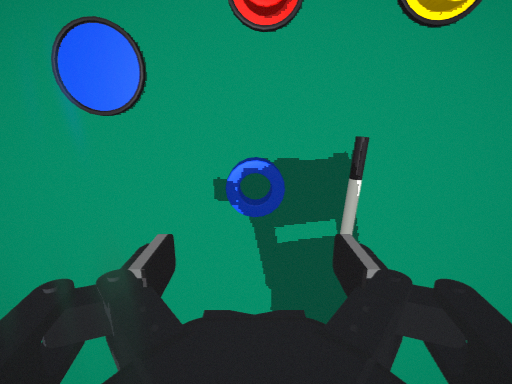

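Blue is at (256,187), aligned with the tool. The pen (353,185) is clear. Grasp and lift.

Request:
jog_arm --moves "0 0 24 0 0; 0 0 24 0 0; 0 0 24 0 0; 0 0 24 0 0; 0 0 20 0 0; 0 0 14 0 0; 0 0 7 0 0; 0 0 4 0 20; 0 0 0 0 40; 0 0 0 0 60; 0 0 0 0 90; 0 0 0 0 140; 0 0 0 0 200; 0 0 0 0 200; 0 0 0 0 200" --grip_force 40

```text
time_s: 32.42
tcp_pos: [0.4709, 0.103, 0.0055]
tcp_rot: [[1.0, 0.0, 0.001], [0.0, -1.0, -0.0], [0.001, 0.0, -1.0]]
wrist_force: [-3.9, -3.2, 11.9]
opening: 0.0609
```

Request:
jog_arm --moves "0 0 -2 0 200; 0 0 -4 0 200; 0 0 -8 0 200; 0 0 -14 0 200; 0 0 -20 0 200; 0 0 -22 0 200; 0 0 -20 0 200; 0 0 -12 0 200; 0 0 0 0 200"

```text
time_s: 33.55
tcp_pos: [0.4708, 0.1031, 0.1073]
tcp_rot: [[1.0, -0.0, 0.002], [-0.0, -1.0, 0.0], [0.002, -0.0, -1.0]]
wrist_force: [-0.7, -0.1, -4.0]
opening: 0.0612
```

```bash
python3 - <<'E'
from meas import *
c=get_image('wrist'); s=read_state(); print(s['tcp_pos'],s['wrist_force'],s['opening'])
print('blue',top(c,'blue',(254,255),60,s['tcp_pos'][2]+.019,.031))
E
```

```text
[0.4704439  0.10304209 0.10647552] [-0.16962662  0.06135331 -4.16214385] 0.061040265223906896
blue (array([0.4712, 0.103 ]), 24, 'rms mm', 0.51)
```

Request:
jog_arm --moves "5.8 -7.8 0 0 200; 13 -17.5 0 0 200; 13 -17.5 0 0 200; 13 -17.5 0 0 200; 13 -17.5 0 0 200; 13 -17.5 0 0 200; 13 -17.5 0 0 200; 13 -17.5 0 0 200; 13 -17.5 0 0 200; 5.8 -7.8 0 0 200; 0 0 10 0 200; 0 0 22 0 200; 0 0 24 0 200; 0 0 20 0 200; 0 0 10 0 200; 0 0 4 0 200; 0 0 0 0 200; 0 0 0 0 200"

```text
time_s: 35.85
tcp_pos: [0.5865, 0.2588, 0.0172]
tcp_rot: [[1.0, -0.0, 0.001], [-0.0, -1.0, 0.0], [0.001, -0.0, -1.0]]
wrist_force: [0.4, -1.1, -2.5]
opening: 0.0606
```

Request:
jog_arm --moves "0 0 3 0 200; 0 0 1.5 0 200; 0 0 0.5 0 200; 0 0 0.5 0 200; 0 0 0.5 0 200; 0 0 0.5 0 200; 0 0 0 0 200"

```text
time_s: 36.72
tcp_pos: [0.5862, 0.2586, 0.01]
tcp_rot: [[1.0, -0.0, -0.0], [-0.0, -1.0, -0.0], [-0.0, 0.0, -1.0]]
wrist_force: [-0.2, 0.4, -2.3]
opening: 0.0608
```

Request:
jog_arm --moves "0 0 0.5 0 200; 0 0 0.5 0 200; 0 0 0.5 0 200; 0 0 0 0 200; 0 0 0 0 200"

```text
time_s: 37.35
tcp_pos: [0.5863, 0.2587, 0.0096]
tcp_rot: [[1.0, -0.0, 0.0], [-0.0, -1.0, 0.0], [0.0, -0.0, -1.0]]
wrist_force: [-6.6, -1.8, 10.0]
opening: 0.0608
```

Blue is in contact. Release and retract clear for the final look.

Request:
jog_arm --moves "0 0 0 0 80; 0 0 0 0 50; 0 0 0 0 30; 0 0 0 0 0; 0 0 0 0 0; 0 0 0 0 0; 0 0 -6 0 0; 0 0 -16 0 0; 0 0 -25 0 0; 0 0 -40 0 0; 0 0 -40 0 0; -20 0 -20 0 0; -35 0 -10 0 0; -35 0 0 0 0; -35 0 0 0 0; -20 0 0 0 0; 0 0 0 0 0; 0 0 0 0 0"

```text
time_s: 39.6
tcp_pos: [0.4419, 0.2587, 0.1662]
tcp_rot: [[1.0, -0.0, 0.001], [-0.0, -1.0, 0.001], [0.001, -0.001, -1.0]]
wrist_force: [-0.2, 1.1, -0.7]
opening: 0.0856
```

```bash
python3 - <<'E'
from meas import *
T=get_image('top'); S=get_image('scene'); s=read_state(); print(s['tcp_pos'],s['wrist_force'])
save(np.vstack([cv2.resize(T['frame'][130:260,100:420],None,fx=2,fy=2)[:260],cv2.resize(S['frame'][90:350,120:440],None,fx=2,fy=2)[:340*2//2+0]]) [:600],'final')
save(cv2.resize(S['frame'][100:350,140:400],None,fx=2.3,fy=2.3),'finals')
T0=np.load('top0.npy',allow_pickle=True).item()
for n,col,p,r in(('pen','white',(215,232),18),('reel','grey',(327,243),18)):
    print(n,[blob(c,col,p,r).mean(0).round(1) if blob(c,col,p,r) is not None else None for c in(T0,T)])
E
```

```text
[0.44184784 0.25858544 0.16565945] [-0.40465511 -0.68438543 -0.35168881]
pen [array([215.5, 231.5]), array([215.5, 231.5])]
reel [array([326.5, 242.5]), array([326.5, 242.5])]
```

View pics/final.png

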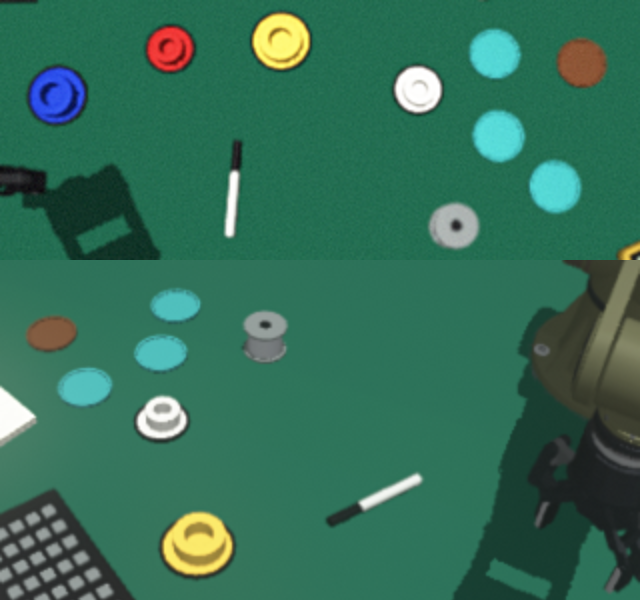

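The final view shows all four cores flat inside their matching seats: blue (57,95), red (170,48), yellow (281,40) and white (418,89). The pen and reel are unmoved. Handing in.

```bash
python3 -c "
from rig import *
print(finish_job())"
```

```text
the job is handed in; nothing more can be done
None
```

I took both stacks apart in the order red, white, yellow, blue and lowered each core by the gripper into the seat of its own colour. The job was handed in at about 40 s.

**Placing:** Each core was released only after the wrist force showed it resting on the seat floor. The force readings I took stayed at 12 N or below, but I did not log it between readings.

**Final look:** The last overhead picture shows all four cores lying flat inside their matching seats. The last side picture I viewed shows only white and yellow, and they look flat and seated too. The arm was clear of everything, and the pen and reel sat at the same pixels as at the start.

**Checks that disagreed:**
- **Red core:** the measured fit after placing was poor (4.2 mm residual) because core and seat floor share a colour. I judged that core by the pictures instead. The gripper centre at release was about 1 mm from the measured seat centre.
- **White core:** the fit in its seat was also rough (1.9 mm residual), though it agreed with the seat centre to about 2 mm.
- **Finger opening:** it read 1 to 2 mm less than the core diameters. I took this as a gripper reading offset, because every core I checked while held was centred.

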